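Free a bottle cap of unknown thread hand and hold it up

TASK

Take the big ribbed cap off the white bottle that is strapped in the metal holder. Nobody remembers whether its quick thread is left- or right-handed, so turn the cap one way and, if it comes up against the stop at once, turn it the other way until it is free. Then lift it straight off and finish while still holding it in the gripper, upright and still, a good 6 cm above where it sat, leaving the beaker, the measuring cup and the spare bottle where they stand.

Things in the scene. Friction and masses are not known exactly. Their poses are not given: they have to be found in the camera images.
- bottle: White bottle strapped fast in a fixed holder (steel plate 130 x 110 x 12 mm, aluminium posts 87 mm high). Origin: on the work surface, on the bottle's axis; x along the plate's long side, z up. Body 82 mm wide, shoulder to 129 mm high, neck 29 mm wide to 160 mm. A stop hidden under the cap blocks one turning direction after 5 to 10 degrees; which one changes between starts and cannot be seen.
- neck_top (a point): Centre of the bottle's mouth, 160 mm above the work surface, inside the cap at the start; axes as the bottle's. Just below it two lips on the neck, 32 degrees either side of the bottle's +x and -x, hold down the cap's two inner lugs.
- cap: White ribbed round cap, 50 mm wide, 50 mm tall, 50 to 100 g, turning with little drag. Origin: centre of its underside, z up; starts 132 mm above the work surface, its x axis along the bottle's. A raised ridge across its top (44 x 7 x 3 mm) runs along its x axis, as do its inner lugs. Turned 55 to 120 degrees the free way it lifts straight off; turned less, the lips hold it down.
- cap_grip (a point): Point on the cap's axis, 38 mm above its underside and 12 mm below its top: the middle of its solid upper part. Axes as the cap's. Grip here from above across the round side, at any yaw, with 20 to 40 N; pushed on against the stop, the cap then slips in the fingers.
- beaker: Glass beaker, 72 mm in diameter, 95 mm tall, standing near the bottle; origin at the centre of its underside. Leave it alone.
- spare_bottle: Spare closed white bottle, 62 mm in diameter, 150 mm tall with a small cap, standing free near the holder; origin at the centre of its underside. Leave it alone.
- measuring_cup: Grey plastic measuring cup with a side handle, 70 mm in diameter, 75 mm tall, standing near the bottle; origin at the centre of its underside. Leave it alone.
Not all that is in view belongs to the job. What is shaped like the bottle but orange is not meant.

How it is judged:
By the outcome, as a careful person would: the job done as asked, in the order asked, and still so for the second after the job is handed in, while the arm keeps its last pose, push and grip.
It also fails if it takes over 42 s, if anything falls off the work surface, if the arm or the gripper's body presses on something with over 40 N, if the wrist force passes 120 N, or if a joint passes its speed limit or range.

ROBOT

A 6-joint arm with a two-finger parallel gripper is mounted at the origin on the work surface. World frame = base frame: x ahead of the robot, y to its left, z up, the work surface at z = 0. Lengths are in mm, angles in rad, forces in N, time in s.
With the tool pointing down it reaches from about 275 to 1000 mm from the base axis. Payload 8.4 kg.
Tool frame: the origin (TCP) lies at the very end of the fingers, on their centre line; the grasp point (between the pads) lies 19 mm behind it; z points along the fingers, y is the direction in which the jaws open and shut (so a half turn about z gives the same grasp; the last joint's range is limited). The gripper opens to 85 mm and grips with 20 to 120 N. Pads are 22 mm wide; open, the fingers measure 114 mm over their backs; the gripper's body (76 mm by 85 mm) begins 54 mm behind the grasp point. The pads swing forward as they close: fully open they stand 13 mm farther back than shut.
Start: joints at [-1.166, 0.353, 1.633, -0, 1.155, -0.002], TCP at [247.294, -573.998, 231.281] pointing down, gripper open.
Joint ranges: [-2.63, 2.63], [-0.92, 2.1], [0.06, 2.66], [-1.3, 4.44], [0, 2.69], [-3.02, 3.02]. Speed limits (rad/s): [2.22, 2.22, 2.79, 3.14, 3.14, 3.14].

INTERFACE

Orientations are given as [roll, pitch, yaw] about the fixed x, y, z axes, in that order (R = Rz(yaw) Ry(pitch) Rx(roll)).
In Python, from rig import sense, grab_frame, sign_off, masks_of gives the robot as it stands. The module is installed in compiled form; this text tells all that it offers.
- The arm moves only by the shell command python3 -m inch 'ROWS' [FORCE]. ROWS is JSON, a list of rows, each an object of numbers: "gripper": the finger opening in m, from 0 to 0.0854; "tx", "ty", "tz": the shift along the tool's x, y, z in m; "spin": the turn about the tool's z in degrees. In form: [{"gripper": .., "tx": .., "ty": .., "tz": .., "spin": ..}, ...]. A call has exactly 8 rows; each row shifts and turns the commanded pose from where the row before left it, along the tool's axes as they then stand; what a row does not reach is not made up. A row lasts 1/10 s, in which the tool goes at most 50 mm and 8.59 degrees, less where a joint would pass 70% of its speed; a pose out of reach is approached as far as the arm can. A call is refused whole if a number of a shift passes 0.05 or a number of a turn 8.59, either way. A call with a gripper value outside its range is refused whole. The fingers move at their own pace and stop on an object; FORCE is the grip in N (left out, the last holds). Time passes only in rows, so rows that do not move let the fingers close, or fill a call up. It gives the time, the measured TCP pose, the force and the opening at its end, in the units of the state.
- sense(): the state, without advancing time (a new reading comes with each control period).
- grab_frame(name): name is "scene" or "top" or "wrist"; returns a dict with "pixels" (384x512x3 uint8, red, green, blue), "K" (3x3 intrinsics, pixels), "extrinsics" (4x4, takes a point from camera to world coordinates). Camera axes: x right, y down, z forward; pixel columns grow to the right and rows downward; lengths in mm; the calibration is good to about 2 mm. The wrist camera is an equidistant fisheye: a pixel r from the principal point sees the ray r / f radians off the axis. A picture is of the moment at which its call begins. There is no depth.
- sign_off(): hands the job in, once; it reports no verdict.
Trained networks look in the newest picture that a camera, given by its name, has taken for a name from the list of things; names that differ only in an ending like _2 or _b are one class to them, and where a whole thing is asked for, a point or a joint stands for the part that bears it (a point fixed in the world has none). Each returns a list of dicts, best first, with "conf" (0 to 1); they miss things now and then, are a little off and sometimes report something else, mostly with a low value. They report only what shows in the picture. A call takes as long as a camera call. They do not tell look-alikes from the thing itself.
- masks_of(camera, target): "pixels" (384x512 bool, what is visible of it) and "centre" ([row, column] in pixels, amid what is visible of it).
The state is a dict: "clock": time; "qpos": joint angles; "qvel": joint speeds; "joint_efforts": joint torques, N m; "eef_pos": TCP position; "tcp_rot": TCP orientation; "contact_force": force on the tool from outside, world axes, zero at the start; "wrist_torque": the same for the moment, N m; "opening": opening from 0.0 (shut) to 1.0 (fully open).
Only numpy, scipy, OpenCV 4.12 (cv2) and the standard library are available. Lean on these libraries where they do the work, as an engineer would, in place of code of your own. Each camera call takes 0.05 s, during which the arm holds its last target.

## Working session

There is one attempt and no reset: what is moved stays moved. The work goes in short steps, Python scripts to look and compute and a shell command to move; the robot and the scene stay as the last step left them, time stands still between calls to the robot, and variables do not carry over. Pictures are saved under pics/ and viewed, and the job is handed in when it is done.

```bash
mkdir -p pics; python3 - <<'E'
from rig import *
import cv2, numpy as np
print(sense())
for c in ("scene","top"):
    f=grab_frame(c); cv2.imwrite(f"pics/{c}0.png",f["pixels"][:,:,::-1]); print(c,f["K"],f["extrinsics"])
    for t in ("cap","bottle","spare_bottle","beaker","measuring_cup"):
        for m in masks_of(c,t): print(t,round(m["conf"],2),m["centre"],m["pixels"].sum())
E
```

```text
{'clock': 0.0, 'qpos': array([-1.16640360e+00,  3.53644984e-01,  1.63412323e+00,  2.32330326e-06,
        1.15520939e+00, -2.41118905e-03]), 'qvel': array([ 2.97919796e-04,  7.11903731e-04, -1.21447721e-05, -3.31552968e-04,
       -2.33177521e-05,  7.68086237e-05]), 'joint_efforts': array([ 3.59933765e-03, -6.05247188e+01, -3.42072308e+01,  4.71366857e-04,
        9.39391233e-03, -9.15054486e-07]), 'eef_pos': array([ 247.10582184, -573.56173367,  230.56832825]), 'tcp_rot': array([-3.14020772e+00, -5.46360165e-06,  4.06802972e-01]), 'contact_force': array([ 0.53290659, -0.05247279,  0.56412224]), 'wrist_torque': array([-0.01200989,  0.01641487,  0.03640727]), 'opening': 0.9986098495903316}
scene [[495.19392146   0.         261.94335279]
 [  0.         495.19392146 183.50593786]
 [  0.           0.           1.        ]] [[-3.72570110e-01  5.76009989e-01 -7.27601543e-01  1.49285005e+03]
 [ 9.27755100e-01  2.49351098e-01 -2.77658971e-01  3.67498224e+02]
 [ 2.14939031e-02 -7.78483476e-01 -6.27296971e-01  9.46869295e+02]
 [ 0.00000000e+00  0.00000000e+00  0.00000000e+00  1.00000000e+00]]

[... 193 characters left out ...]

measuring_cup 0.69 [221.9, 318.6] 926
top [[357.7483533    0.         251.94857564]
 [  0.         357.7483533  192.73296261]
 [  0.           0.           1.        ]] [[ 1.80192501e-02 -9.99240924e-01  3.45381402e-02  4.96423208e+02]
 [-9.99699183e-01 -1.85808620e-02 -1.60092032e-02  1.53441169e+01]
 [ 1.66387994e-02 -3.42392768e-02 -9.99275148e-01  9.95603945e+02]
 [ 0.00000000e+00  0.00000000e+00  0.00000000e+00  1.00000000e+00]]
cap 0.82 [187.3, 256.6] 385
bottle 0.88 [264.9, 205.6] 1966
bottle 0.76 [148.8, 373.4] 2033
bottle 0.59 [193.5, 250.2] 1492
bottle 0.56 [263.7, 294.7] 1934
spare_bottle 0.72 [195.0, 317.3] 561
beaker 0.66 [126.6, 267.7] 671
measuring_cup 0.71 [187.8, 187.9] 688
```

View pics/scene0.png

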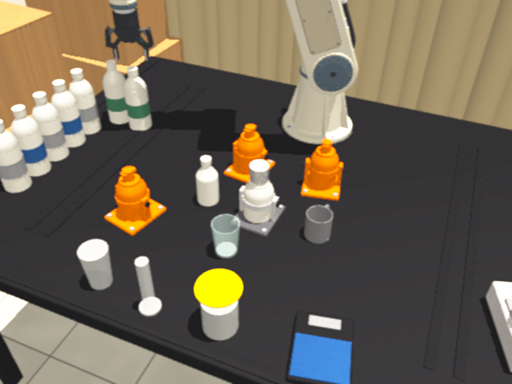

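View pics/top0.png

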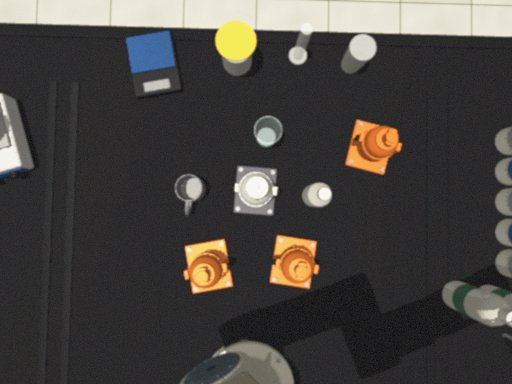

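Top picture: the white bottle in its grey holder, cap at about (row 188, col 257). It could be confused with three orange look-alikes at (265,206), (264,295) and (149,375), and with the free-standing spare bottle at (195,317). I pick the white strapped one. Next I'll measure it and check a close crop.

```bash
cat > h.py <<'E'
import numpy as np
def onz(f,row,col,z):
    K,E=f["K"],f["extrinsics"]; d=E[:3,:3]@np.linalg.solve(K,[col,row,1.]); o=E[:3,3]
    return o+d*(z-o[2])/d[2]
def proj(f,p):
    E=f["extrinsics"]; c=E[:3,:3].T@(np.asarray(p)-E[:3,3]); q=f["K"]@c; return q[1]/q[2],q[0]/q[2]
E
python3 - <<'E'
from rig import *
from h import *
import cv2
f=grab_frame("top"); m=masks_of("top","cap"); print(m and [(x["conf"],x["centre"]) for x in m])
for t in ("cap",):
    for x in masks_of("top",t):
        r,c=np.nonzero(x["pixels"]); print(r.min(),r.max(),c.min(),c.max(),onz(f,*x["centre"],182),onz(f,*x["centre"],170))
for t,z in (("spare_bottle",150),("beaker",50),("measuring_cup",40)):
    for x in masks_of("top",t): print(t,x["conf"],onz(f,*x["centre"],z))
# plate: four corners
p=f["pixels"]; cv2.imwrite("pics/crop.png",cv2.resize(p[150:230,210:310,::-1],None,fx=7,fy=7,interpolation=cv2.INTER_CUBIC))
g=grab_frame("scene"); cv2.imwrite("pics/crops.png",cv2.resize(g["pixels"][145:245,190:340,::-1],None,fx=5,fy=5,interpolation=cv2.INTER_CUBIC))
for x in masks_of("scene","cap"): print("scene",x["conf"],x["centre"])
E
```

```text
[(0.86, [187.8, 256.1])]
177 197 245 267 [535.95885894  -6.94203534 182.        ] [536.54197781  -7.27073806 170.        ]
spare_bottle 0.81 [ 524.59398283 -154.24986548  150.        ]
beaker 0.58 [697.9199991  -30.72723856  50.        ]
measuring_cup 0.93 [537.27567725 172.32325623  40.        ]
scene 0.96 [170.0, 259.4]
```

View pics/crop.png

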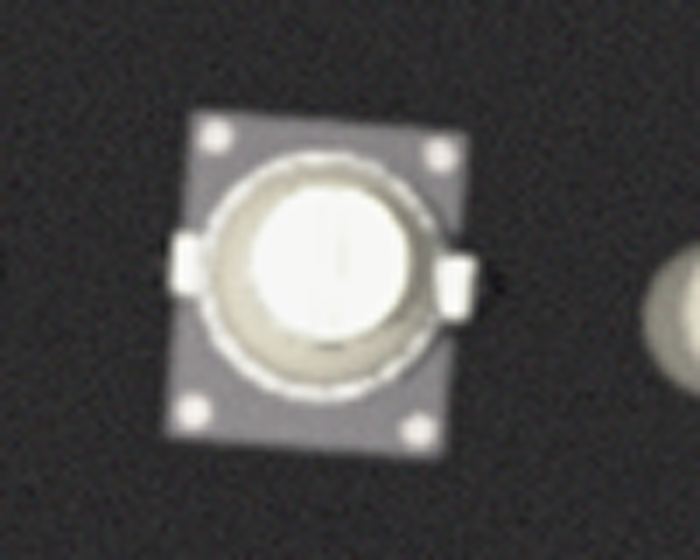

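View pics/crops.png

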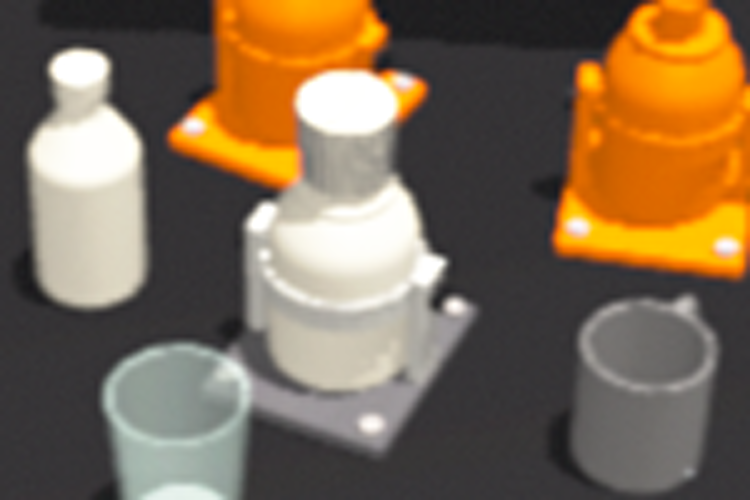

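The crops confirm it: white ribbed cap on a white bottle, strapped to the grey plate (top crop, cap centre ≈ (col 257, row 188)). I'll triangulate with both cameras.

```bash
python3 - <<'E'
from rig import *
from h import *
from scipy.optimize import least_squares
import cv2
f=grab_frame("top");T=masks_of("top","cap")[0]; g=grab_frame("scene");S=masks_of("scene","cap")[0]
print(onz(f,190.6,255.3,12), onz(f,187.9,257.1,182))
def box(fr,x,y):
    P=[proj(fr,(x+25*np.cos(a),y+25*np.sin(a),z)) for a in np.linspace(0,6.28,40) for z in(132,182)]
    P=np.array(P); return np.r_[P.min(0),P.max(0)]
def mb(m):
    r,c=np.nonzero(m["pixels"]); return np.array([r.min(),c.min(),r.max()+1,c.max()+1])
print(mb(T),mb(S))
print(onz(f,*(mb(T)[:2]+mb(T)[2:])/2-.5,180))
s=least_squares(lambda p:np.r_[(box(g,*p)-mb(S)+.5)],[536,-7]); print("scene",s.x,s.fun)
s=least_squares(lambda p:np.r_[(box(f,*p)-mb(T)+.5)],[536,-7]); print("top",s.x,s.fun)
# plate corners yaw
c=[onz(f,150+v/7,210+u/7,12)[:2] for u,v in((192,110),(468,133),(443,458),(165,437))]
d=(c[0]+c[1]-c[2]-c[3])/2;print("yaw",np.degrees(np.arctan2(d[1],d[0])),np.mean(c,0),np.hypot(*d))
E
```

```text
[536.46451572  -9.53235373  12.        ] [535.77378436  -9.2238917  182.        ]
[176 245 198 268] [160 249 186 269]
[539.02268712  -6.71608755 180.        ]
scene [537.6703628   -7.81118965] [-0.41325961  0.28121296  0.396883   -0.27439556]
top [539.42351822  -6.68400293] [-0.17045274  0.53806108  0.18135174 -0.53895979]
yaw -3.5425893393832033 [536.4920439   -9.54636724] 128.70170547987675
```

```bash
python3 -m inch '[{"tx":0.0306,"ty":-0.0254},{"tx":0.0306,"ty":-0.0254},{"tx":0.0306,"ty":-0.0254},{"tx":0.0306,"ty":-0.0254},{"tx":0.0306,"ty":-0.0254},{"tx":0.0306,"ty":-0.0254},{"tx":0.0306,"ty":-0.0254},{"tx":0.0306,"ty":-0.0254}]' 30
```

```text
$[0]: bad value
```

```bash
python3 -m inch '[{"gripper":0.0854,"tx":0.0306,"ty":-0.0254,"tz":0,"spin":0},{"gripper":0.0854,"tx":0.0306,"ty":-0.0254,"tz":0,"spin":0},{"gripper":0.0854,"tx":0.0306,"ty":-0.0254,"tz":0,"spin":0},{"gripper":0.0854,"tx":0.0306,"ty":-0.0254,"tz":0,"spin":0},{"gripper":0.0854,"tx":0.0306,"ty":-0.0254,"tz":0,"spin":0},{"gripper":0.0854,"tx":0.0306,"ty":-0.0254,"tz":0,"spin":0},{"gripper":0.0854,"tx":0.0306,"ty":-0.0254,"tz":0,"spin":0},{"gripper":0.0854,"tx":0.0306,"ty":-0.0254,"tz":0,"spin":0}]' 30
```

```text
clock: 2.0
eef_pos: [392.3, -289.1, 231.5]
tcp_rot: [3.141, -0.0, 0.407]
contact_force: [1.3, 0.2, 0.2]
opening: 0.999
```

```bash
python3 -m inch '[{"gripper":0.0854,"tx":0.0305,"ty":-0.025,"tz":0,"spin":0},{"gripper":0.0854,"tx":0.0305,"ty":-0.025,"tz":0,"spin":0},{"gripper":0.0854,"tx":0.0305,"ty":-0.025,"tz":0,"spin":0},{"gripper":0.0854,"tx":0.0305,"ty":-0.025,"tz":0,"spin":0},{"gripper":0.0854,"tx":0.0305,"ty":-0.025,"tz":0,"spin":0},{"gripper":0.0854,"tx":0.0305,"ty":-0.025,"tz":0,"spin":0},{"gripper":0.0854,"tx":0.0305,"ty":-0.025,"tz":0,"spin":0},{"gripper":0.0854,"tx":0.0305,"ty":-0.025,"tz":0,"spin":0}]'
python3 -m inch '[{"gripper":0.0854,"tx":0,"ty":0,"tz":0,"spin":-8.5},{"gripper":0.0854,"tx":0,"ty":0,"tz":0,"spin":-8.5},{"gripper":0.0854,"tx":0,"ty":0,"tz":0,"spin":-8.5},{"gripper":0.0854,"tx":0,"ty":0,"tz":0,"spin":-8.5},{"gripper":0.0854,"tx":0,"ty":0,"tz":0,"spin":-8.5},{"gripper":0.0854,"tx":0,"ty":0,"tz":0,"spin":-8.5},{"gripper":0.0854,"tx":0,"ty":0,"tz":0,"spin":-8.5},{"gripper":0.0854,"tx":0,"ty":0,"tz":0,"spin":0}]'
python3 - <<'E'
from rig import *
import cv2,numpy as np
s=sense();print(s["qpos"],s["eef_pos"],s["tcp_rot"])
f=grab_frame("wrist");E=f["extrinsics"];K=f["K"];print(K,E)
cv2.imwrite("pics/w1.png",f["pixels"][:,:,::-1])
for m in masks_of("wrist","cap"):
    r,c=np.nonzero(m["pixels"]);print(m["conf"],m["centre"],r.min(),r.max(),c.min(),c.max())
    for (row,col) in (m["centre"],((r.min()+r.max())/2,(c.min()+c.max())/2)):
        u=np.array([col-K[0,2],row-K[1,2]]);rr=np.hypot(*u);th=rr/K[0,0]
        d=E[:3,:3]@np.r_[np.sin(th)*u/rr,np.cos(th)];o=E[:3,3]
        for z in(182,170):print(o+d*(z-o[2])/d[2])
E
```

```text
clock: 2.8
eef_pos: [537.3, -8.7, 231.5]
tcp_rot: [3.141, -0.0, 0.407]
contact_force: [1.4, -0.1, 0.7]
opening: 0.998
clock: 3.6
eef_pos: [536.7, -10.3, 231.4]
tcp_rot: [3.141, 0.0, 1.448]
contact_force: [0.5, 0.1, -0.2]
opening: 1.0
[-2.19521958e-02  2.15990162e-01  1.82197801e+00 -2.51493230e-05
  1.10351854e+00  1.01291412e-01] [536.6792304  -10.29051544 231.35412207] [3.14148498e+00 1.16266369e-05 1.44756405e+00]
[[297.31863964   0.         255.86227231]
 [  0.         297.31863964 190.49165734]
 [  0.           0.           1.        ]] [[ 9.92390592e-01 -1.17996624e-01 -3.51810963e-02  5.45098964e+02]
 [-1.23124416e-01 -9.48342637e-01 -2.92380952e-01  6.52281105e+01]
 [ 1.13623161e-03  2.94487758e-01 -9.55654576e-01  3.74148726e+02]
 [ 0.00000000e+00  0.00000000e+00  0.00000000e+00  1.00000000e+00]]
0.81 [200.3, 256.0] 160 240 221 291
[ 5.37255012e+02 -5.32374523e-01  1.82000000e+02]
[536.76514396  -4.63922361 170.        ]
[ 5.37281678e+02 -3.17182733e-01  1.82000000e+02]
[536.79347597  -4.41059274 170.        ]
```

View pics/w1.png

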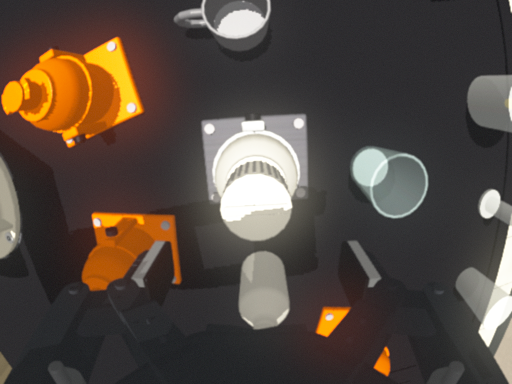

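Wrist picture: cap top disc at about (col 256, row 206), beaker to the right, spare bottle below, jaws opening left–right across the cap. I'll fit the disc outline to refine y.

```bash
cat >> h.py <<'E'
def projf(f,p):
    E,K=f["extrinsics"],f["K"]; c=E[:3,:3].T@(np.asarray(p,float)-E[:3,3]); r=np.hypot(c[0],c[1]); th=np.arctan2(r,c[2])
    return K[1,2]+K[0,0]*th*c[1]/r, K[0,2]+K[0,0]*th*c[0]/r
E
python3 - <<'E'
from rig import *
from h import *
from scipy.optimize import least_squares
import cv2
a=np.linspace(0,2*np.pi,120)
def box(fr,pf,x,y):
    P=np.array([pf(fr,(x+25*np.cos(t),y+25*np.sin(t),z)) for t in a for z in(132,182)]); return np.r_[P.min(0),P.max(0)]
f=grab_frame("wrist");m=masks_of("wrist","cap")[0]["pixels"]
r,c=np.nonzero(m);b=np.array([r.min(),c.min(),r.max()+1,c.max()+1])-.5
s=least_squares(lambda p:(box(f,projf,*p)-b)[[1,2,3]],[536,-7]);print("wrist",s.x,s.fun)
v=cv2.resize(f["pixels"][130:270,180:330,::-1],None,fx=5,fy=5,interpolation=cv2.INTER_CUBIC)
for (x,y,col) in((537,-4,(0,0,255)),(537,-9,(255,0,0))):
    for t in a:
        q=projf(f,(x+25*np.cos(t),y+25*np.sin(t),182)); cv2.circle(v,(int((q[1]+.5-180)*5),int((q[0]+.5-130)*5)),1,col,-1)
cv2.imwrite("pics/w2.png",v)
E
```

```text
wrist [536.57865058  -6.14365206] [ 0.39705881 -0.03699692 -0.39785417]
```

View pics/w2.png

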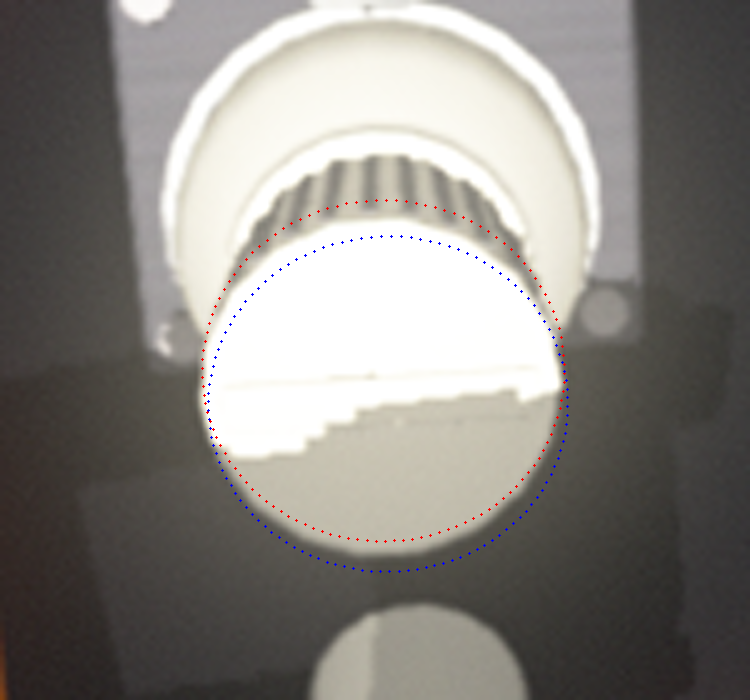

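```bash
python3 -m inch '[{"gripper":0.0854,"tx":0.0033,"ty":0,"tz":0.01,"spin":0},{"gripper":0.0854,"tx":0,"ty":0,"tz":0.0144,"spin":0},{"gripper":0.0854,"tx":0,"ty":0,"tz":0.0144,"spin":0},{"gripper":0.0854,"tx":0,"ty":0,"tz":0.0144,"spin":0},{"gripper":0.0854,"tx":0,"ty":0,"tz":0.0144,"spin":0},{"gripper":0.0854,"tx":0,"ty":0,"tz":0.0144,"spin":0},{"gripper":0.0854,"tx":0,"ty":0,"tz":0,"spin":0},{"gripper":0.0854,"tx":0,"ty":0,"tz":0,"spin":0}]' 30
python3 - <<'E'
from rig import *
import cv2
f=grab_frame("scene");cv2.imwrite("pics/s2.png",cv2.resize(f["pixels"][90:250,180:350,::-1],None,fx=4,fy=4))
f=grab_frame("wrist");cv2.imwrite("pics/w3.png",f["pixels"][:,:,::-1])
print(sense()["eef_pos"],sense()["contact_force"],sense()["wrist_torque"])
E
```

```text
clock: 4.6
eef_pos: [536.8, -6.9, 148.9]
tcp_rot: [-3.141, 0.0, 1.445]
contact_force: [0.6, -0.7, 0.2]
opening: 0.997
[537.50456953  -6.97000445 149.78810316] [ 0.32389335  0.08447874 -0.35625329] [-0.00825937 -0.01862512 -0.02532256]
```

View pics/s2.png

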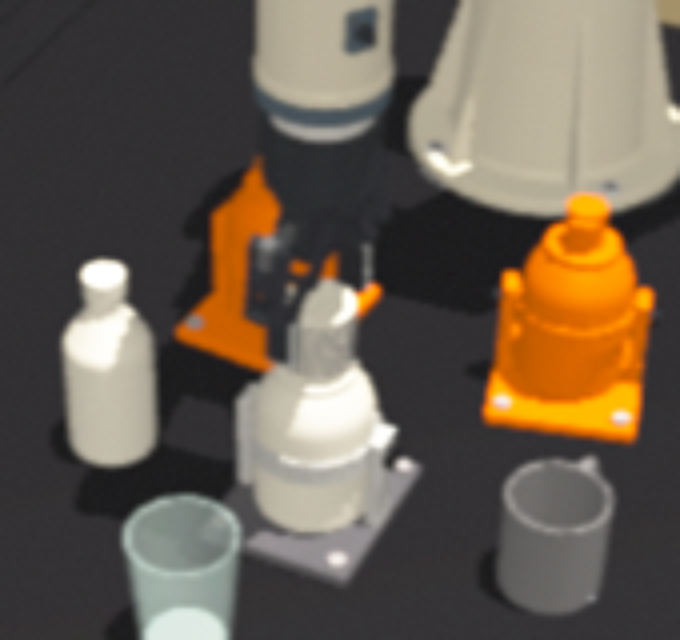

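View pics/w3.png

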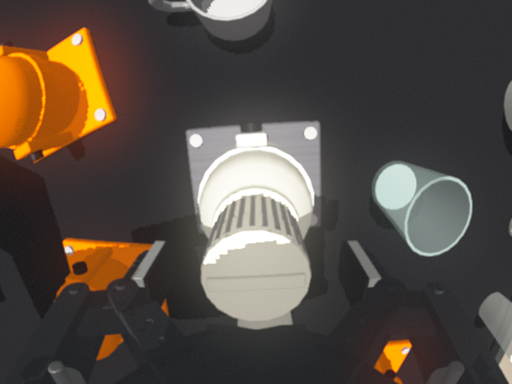

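The cap sits centred between the open pads (cap col ≈ 256, pads' middle ≈ 255). Closing now.

```bash
python3 -m inch '[{"gripper":0.035,"tx":0,"ty":0,"tz":0,"spin":0},{"gripper":0.035,"tx":0,"ty":0,"tz":0,"spin":0},{"gripper":0.035,"tx":0,"ty":0,"tz":0,"spin":0},{"gripper":0.035,"tx":0,"ty":0,"tz":0,"spin":0},{"gripper":0.035,"tx":0,"ty":0,"tz":0,"spin":0},{"gripper":0.035,"tx":0,"ty":0,"tz":0,"spin":0},{"gripper":0.035,"tx":0,"ty":0,"tz":0,"spin":0},{"gripper":0.035,"tx":0,"ty":0,"tz":0,"spin":0}]' 30
python3 - <<'E'
from rig import *
import cv2
s=sense();print(s["eef_pos"],s["contact_force"],s["wrist_torque"],s["opening"]*85.4)
f=grab_frame("wrist");cv2.imwrite("pics/w4.png",cv2.resize(f["pixels"][130:350,140:380,::-1],None,fx=2.5,fy=2.5))
E
```

```text
clock: 5.5
eef_pos: [537.4, -7.0, 150.0]
tcp_rot: [3.141, -0.0, 1.445]
contact_force: [-1.5, -0.1, 5.9]
opening: 0.576
[537.37960549  -7.01938883 149.9737839 ] [-1.51787393 -0.08296234  5.93036314] [ 0.01467301  0.30502957 -0.02450891] 49.148072085589384
```

View pics/w4.png

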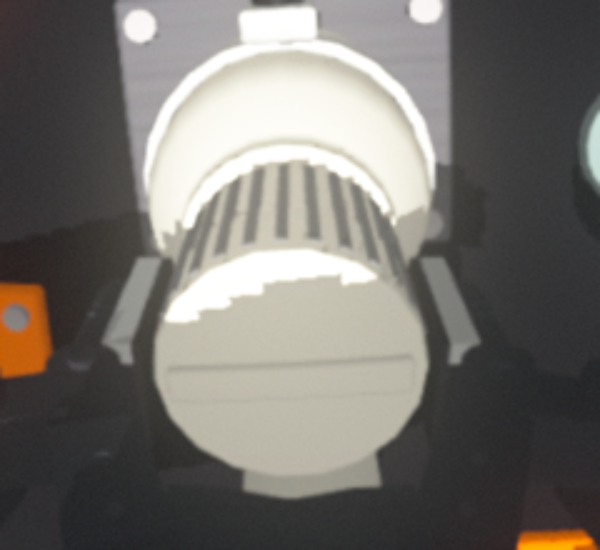

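Gripped at 49 mm. Now a gentle test turn of about 12° (positive spin, i.e. clockwise seen from above).

```bash
python3 -m inch '[{"gripper":0.035,"tx":0,"ty":0,"tz":0,"spin":2},{"gripper":0.035,"tx":0,"ty":0,"tz":0,"spin":2},{"gripper":0.035,"tx":0,"ty":0,"tz":0,"spin":2},{"gripper":0.035,"tx":0,"ty":0,"tz":0,"spin":2},{"gripper":0.035,"tx":0,"ty":0,"tz":0,"spin":2},{"gripper":0.035,"tx":0,"ty":0,"tz":0,"spin":2},{"gripper":0.035,"tx":0,"ty":0,"tz":0,"spin":0},{"gripper":0.035,"tx":0,"ty":0,"tz":0,"spin":0}]'
python3 - <<'E'
from rig import *
import cv2
s=sense();print(s["eef_pos"],s["contact_force"],s["wrist_torque"],s["opening"]*85.4,s["joint_efforts"][5])
f=grab_frame("wrist");cv2.imwrite("pics/w5.png",cv2.resize(f["pixels"][130:350,140:380,::-1],None,fx=2.5,fy=2.5))
E
```

```text
clock: 6.35
eef_pos: [537.7, -7.0, 149.9]
tcp_rot: [3.14, -0.0, 1.238]
contact_force: [-0.5, 0.1, 5.6]
opening: 0.572
[537.70435015  -7.01407353 149.89491555] [-0.5474566   0.10939055  5.61093967] [0.07300613 0.00376436 0.67510137] 48.82284536300949 0.7329976558685303
```

View pics/w5.png

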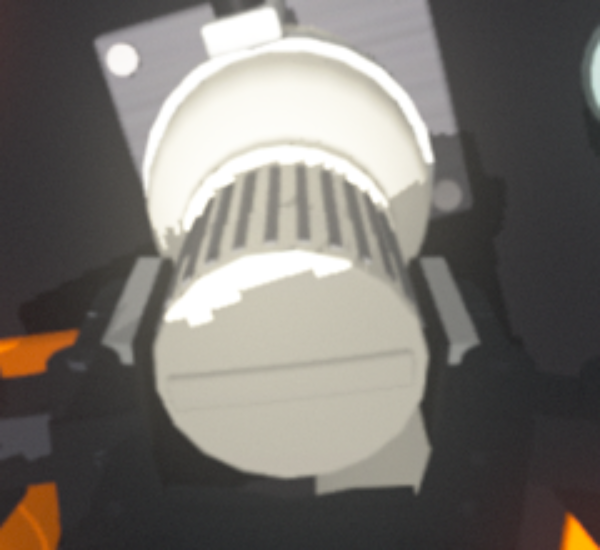

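The torque rose to 0.68 N m and the ridge slipped about 4° in the fingers. That's the stop, so I'll turn the other way (negative spin).

```bash
python3 -m inch '[{"gripper":0.035,"tx":0,"ty":0,"tz":0,"spin":-4},{"gripper":0.035,"tx":0,"ty":0,"tz":0,"spin":-6},{"gripper":0.035,"tx":0,"ty":0,"tz":0,"spin":-6},{"gripper":0.035,"tx":0,"ty":0,"tz":0,"spin":-6},{"gripper":0.035,"tx":0,"ty":0,"tz":0,"spin":-6},{"gripper":0.035,"tx":0,"ty":0,"tz":0,"spin":-6},{"gripper":0.035,"tx":0,"ty":0,"tz":0,"spin":-6},{"gripper":0.035,"tx":0,"ty":0,"tz":0,"spin":-6}]'
python3 - <<'E'
from rig import *
import cv2
s=sense();print(s["eef_pos"],s["contact_force"],s["wrist_torque"],s["opening"]*85.4,s["joint_efforts"][5])
f=grab_frame("wrist");cv2.imwrite("pics/w6.png",cv2.resize(f["pixels"][130:350,140:380,::-1],None,fx=2.5,fy=2.5))
E
```

```text
clock: 7.2
eef_pos: [537.5, -6.9, 149.9]
tcp_rot: [3.141, -0.0, 2.043]
contact_force: [-0.4, 1.4, 6.7]
opening: 0.575
[537.46362888  -6.8820972  149.86794762] [-0.35600998  1.39095447  6.67418694] [ 0.18130122  0.14857245 -0.09745358] 49.073547699909106 1.670013964176178
```

View pics/w6.png

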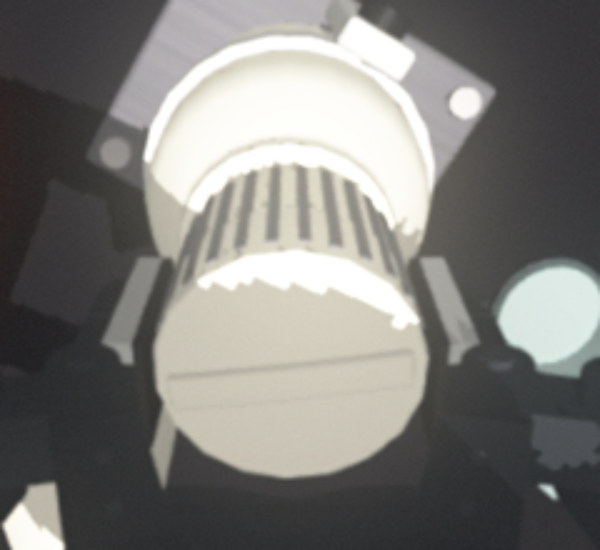

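It turns freely, with little torque and the ridge fixed relative to the fingers. I'll turn another 48° to reach about 86° from the start.

```bash
python3 -m inch '[{"gripper":0.035,"tx":0,"ty":0,"tz":0,"spin":-7},{"gripper":0.035,"tx":0,"ty":0,"tz":0,"spin":-7},{"gripper":0.035,"tx":0,"ty":0,"tz":0,"spin":-7},{"gripper":0.035,"tx":0,"ty":0,"tz":0,"spin":-7},{"gripper":0.035,"tx":0,"ty":0,"tz":0,"spin":-7},{"gripper":0.035,"tx":0,"ty":0,"tz":0,"spin":-7},{"gripper":0.035,"tx":0,"ty":0,"tz":0,"spin":-6},{"gripper":0.035,"tx":0,"ty":0,"tz":0,"spin":0}]'
python3 - <<'E'
from rig import *
import cv2
s=sense();print(s["eef_pos"],s["contact_force"],s["wrist_torque"],s["opening"]*85.4,s["qpos"])
f=grab_frame("wrist");cv2.imwrite("pics/w7.png",cv2.resize(f["pixels"][130:350,140:380,::-1],None,fx=2.5,fy=2.5))
E
```

```text
clock: 8.05
eef_pos: [537.0, -7.0, 149.9]
tcp_rot: [3.141, -0.0, 2.881]
contact_force: [-3.5, 0.2, 8.6]
opening: 0.575
[537.02489291  -6.95549487 149.86006762] [-3.5375766   0.21258212  8.64504918] [0.07333074 0.39421285 0.11693667] 49.128856018908266 [-1.59211816e-02  3.13590568e-01  1.89642769e+00  3.45769877e-04
  9.31527085e-01 -1.32592000e+00]
```

View pics/w7.png

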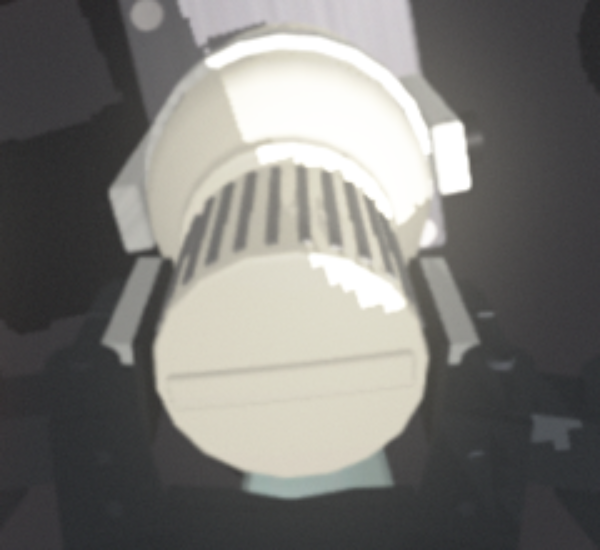

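The ridge is still in the same place relative to the fingers, so the cap has turned about 86°. Lifting gently.

```bash
python3 -m inch '[{"gripper":0.035,"tx":0,"ty":0,"tz":-0.001,"spin":0},{"gripper":0.035,"tx":0,"ty":0,"tz":-0.001,"spin":0},{"gripper":0.035,"tx":0,"ty":0,"tz":-0.001,"spin":0},{"gripper":0.035,"tx":0,"ty":0,"tz":-0.001,"spin":0},{"gripper":0.035,"tx":0,"ty":0,"tz":-0.001,"spin":0},{"gripper":0.035,"tx":0,"ty":0,"tz":-0.001,"spin":0},{"gripper":0.035,"tx":0,"ty":0,"tz":-0.001,"spin":0},{"gripper":0.035,"tx":0,"ty":0,"tz":-0.001,"spin":0}]'
python3 - <<'E'
from rig import *
import cv2
s=sense();print(s["eef_pos"],s["contact_force"],s["wrist_torque"],s["opening"]*85.4)
f=grab_frame("wrist");cv2.imwrite("pics/w8.png",cv2.resize(f["pixels"][130:350,140:380,::-1],None,fx=2.5,fy=2.5))
E
```

```text
clock: 8.9
eef_pos: [537.0, -7.0, 157.3]
tcp_rot: [-3.142, -0.0, 2.876]
contact_force: [-0.8, -0.7, -0.9]
opening: 0.575
[536.95355012  -7.01464111 157.30685652] [-0.83275977 -0.69161855 -0.89991669] [-0.03202696  0.09983958 -0.00807296] 49.1334156705632
```

View pics/w8.png

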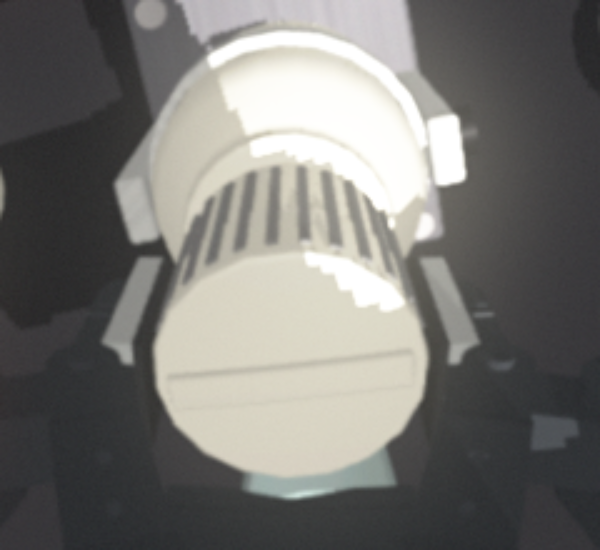

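The cap is coming up: the load is about its own weight and it hasn't slipped in the fingers. Lifting on.

```bash
python3 -m inch '[{"gripper":0.035,"tx":0,"ty":0,"tz":-0.004,"spin":0},{"gripper":0.035,"tx":0,"ty":0,"tz":-0.006,"spin":0},{"gripper":0.035,"tx":0,"ty":0,"tz":-0.006,"spin":0},{"gripper":0.035,"tx":0,"ty":0,"tz":-0.006,"spin":0},{"gripper":0.035,"tx":0,"ty":0,"tz":-0.006,"spin":0},{"gripper":0.035,"tx":0,"ty":0,"tz":-0.006,"spin":0},{"gripper":0.035,"tx":0,"ty":0,"tz":-0.006,"spin":0},{"gripper":0.035,"tx":0,"ty":0,"tz":-0.006,"spin":0}]'
python3 -m inch '[{"gripper":0.035,"tx":0,"ty":0,"tz":-0.008,"spin":0},{"gripper":0.035,"tx":0,"ty":0,"tz":-0.008,"spin":0},{"gripper":0.035,"tx":0,"ty":0,"tz":-0.008,"spin":0},{"gripper":0.035,"tx":0,"ty":0,"tz":-0.006,"spin":0},{"gripper":0.035,"tx":0,"ty":0,"tz":-0.004,"spin":0},{"gripper":0.035,"tx":0,"ty":0,"tz":0,"spin":0},{"gripper":0.035,"tx":0,"ty":0,"tz":0,"spin":0},{"gripper":0.035,"tx":0,"ty":0,"tz":0,"spin":0}]'
python3 - <<'E'
from rig import *
from h import *
import cv2
s=sense();print(s["eef_pos"],s["contact_force"],s["wrist_torque"],s["opening"]*85.4,abs(s["qvel"]).max())
f=grab_frame("scene");cv2.imwrite("pics/s9.png",cv2.resize(f["pixels"][90:250,180:350,::-1],None,fx=4,fy=4))
for n in("cap","beaker","measuring_cup","spare_bottle"):
    for m in masks_of("scene",n)[:2]:print(n,m["conf"],m["centre"])
print("cap expected px",proj(f,(537,-7,132+83+25)))
f=grab_frame("wrist");cv2.imwrite("pics/w9.png",f["pixels"][:,:,::-1])
E
```

```text
clock: 9.75
eef_pos: [537.1, -7.0, 203.8]
tcp_rot: [3.142, 0.0, 2.876]
contact_force: [-0.4, -0.5, -0.9]
opening: 0.575
clock: 10.55
eef_pos: [536.8, -7.0, 236.9]
tcp_rot: [-3.141, -0.001, 2.876]
contact_force: [0.3, -0.0, -0.5]
opening: 0.573
[536.83529015  -7.02311071 236.90239543] [ 0.32535117 -0.0139827  -0.48339478] [-0.007159   -0.00302795 -0.02513345] 48.89558111611541 0.0019047935002837182
cap 0.66 [144.5, 258.7]
beaker 0.9 [233.5, 225.0]
measuring_cup 0.78 [224.0, 318.2]
measuring_cup 0.32 [182.0, 205.6]
spare_bottle 0.64 [182.3, 206.8]
cap expected px (np.float64(146.18358699878772), np.float64(259.347667453252))
```

View pics/s9.png

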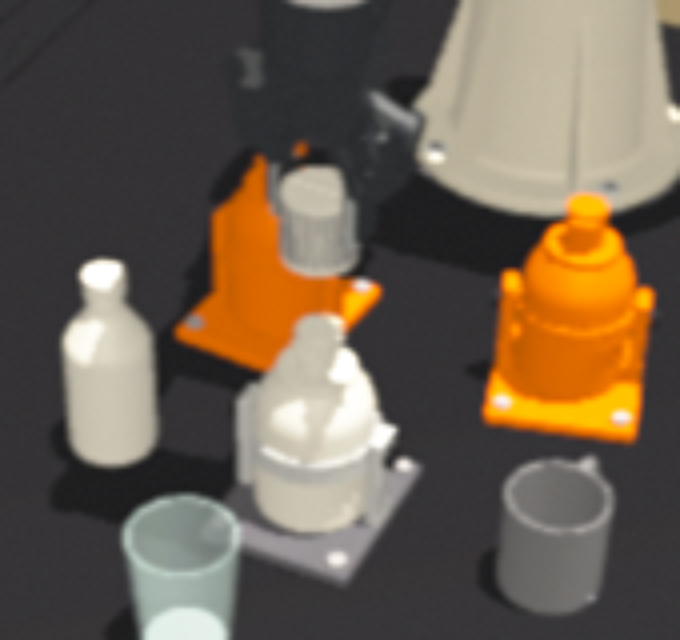

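View pics/w9.png

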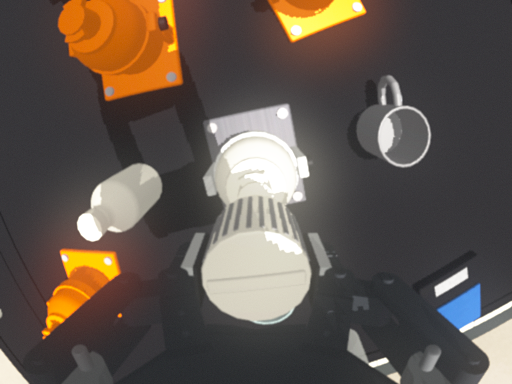

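The scene picture shows the cap upright in the fingers (crop ≈ (318,220)), with the bare neck well below it at (318,335). The beaker, cup and spare bottle stand where they were. The cap is about 87 mm up and still. Signing off.

```bash
python3 -c "
from rig import *
print(sign_off()); s=sense(); print(s['clock'],s['eef_pos'],s['opening'])"
```

```text
the job is handed in; nothing more can be done
None
the job is handed in; nothing more can be done
```

The cap is off the bottle. I handed the job in at about 10.6 s with the gripper still holding the cap upright, about 87 mm above where it sat.

**What I did:** I gripped the cap with 30 N and turned it clockwise as seen from above. It hit the stop at once (0.68 N m, slipping about 4° in the fingers). I then turned it about 94° the other way, roughly 86° past its start, and it came straight up with no resistance.

**Last checks:**
- **Stillness and load:** joint speeds were near zero and the wrist carried only about the cap's weight.
- **Position:** in the scene camera the cap was within 2 pixels of where I expected it.
- **Neighbours:** the beaker and spare bottle were within about 1 pixel of where they started, and the measuring cup within about 2, which is detection noise.

**Disagreements:** the cameras differed by about 3 mm on the cap's y position, so I used −7 mm, between them. My first move call was refused because its rows left out some of the keys. Nothing moved, and I resent it complete.

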